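# Raise the lab jack to the steel bar

## Robot

A 6-joint arm with a two-finger parallel gripper is mounted at the origin on a cart in front of the work surface, level with it; the furniture and walls round the work are solid. World frame = base frame: x ahead of the robot, y to its left, z up, the work surface at z = 0. Lengths are in m, angles in degrees, forces in N, time in s.
With the tool pointing down it reaches from about 0.35 to 0.875 m from the base axis. Payload 4.2 kg.
Tool frame: the origin (TCP) lies midway between the tips of the shut fingers; the grasp point (between the pads) lies 19 mm behind it; y points along the fingers, z is the direction in which the jaws open and shut, and the axes are right-handed (so a half turn about y gives the same grasp; the last joint's range is limited). The gripper opens to 87 mm and grips with 3 to 60 N. Pads are 19 mm wide; open, the fingers measure 117 mm over their backs; the gripper's body (75 mm by 190 mm) begins 51 mm behind the grasp point.
Start: joints at [87.239, 22.042, 0.453, 0, -68.411, -14.817], TCP at [0.189, 0.596, 0.223] pointing down, gripper open.
Joint ranges: [-179.83, 179.83], [-69.29, 118.12], [-61.27, 80.66], [-181.25, 117.63], [-171.15, -9.14], [-177.46, 177.46]. Speed limits (degrees/s): [159.86, 159.86, 180, 180, 180, 180].

## Interface

Orientations are given as [roll, pitch, yaw] about the fixed x, y, z axes, in that order (R = Rz(yaw) Ry(pitch) Rx(roll)).
In Python, from workcell import env gives the robot as it stands. The module is installed in compiled form; this text tells all that it offers. Calls block until the motion is done:
- env.goto(position, orientation): joint-space move of the TCP to a pose.
- env.move_straight(position, rotation=None, rate=0.15, force_limit=None): straight line of the TCP; rotation=None keeps the orientation; rate is the mean speed in m/s. With force_limit (N) it stops when the force on the tool has changed by that much, and returns True; else False.
- env.set_joints(angles): joint-space move.
- env.gripper_to(opening, grasp_force=None): opening from 0.0 (shut) to 1.0 (fully open); grasp_force is the grip in N (None keeps the last); returns when the fingers have stopped.
- env.dwell(seconds).
- env.inverse_kinematics(position, orientation): joint angles nearest the present ones, or None.
- env.read_state(): the state.
- env.grab_frame(name): name is "side" or "top" or "wrist"; returns a dict with "image" (384x512x3 uint8, blue, green, red), "fx", "fy", "cx", "cy" (pixels), "position" and "orientation" of the camera in the world. Camera axes: x right, y up, looking along -z (the intrinsics and any distortion apply to the point x, -y, -z); pixel columns grow to the right and rows downward; lengths in m; the calibration is good to about 2 mm. A picture is of the moment at which its call begins. There is no depth.
A pose or a line that the arm cannot do raises env.Unreachable and nothing moves.
- env.close_job(): hands the job in, once; it reports no verdict.
Trained networks look in a picture, given as the dict that the camera call returned (one of the last four; its "shot" number tells which), for a name from the list of things; names that differ only in an ending like _2 or _b are one class to them, and where a whole thing is asked for, a point or a joint stands for the part that bears it (a point fixed in the world has none). Each returns a list of dicts, best first, with "score" (0 to 1); they miss things now and then, are a little off and sometimes report something else, mostly with a low value. They report only what shows in the picture. A call takes as long as a camera call. They do not tell look-alikes from the thing itself.
- env.search_frame(picture, thing): "xyz" ([x, y, z] in m, in world coordinates, good to about 4 mm: the middle of the surface that is visible of it).
- env.trace(picture, thing): "mask" (384x512 bool, what is visible of it).
The state is a dict: "clock": time; "joint_positions": joint angles; "qvel": joint speeds; "joint_torque": joint torques, N m; "position": TCP position; "tool_rot": TCP orientation; "force": force on the tool from outside, world axes, zero at the start; "wrist_torque": the same for the moment, N m; "opening": opening from 0.0 (shut) to 1.0 (fully open).
Only numpy, scipy, OpenCV 4.12 (cv2) and the standard library are available. Lean on these libraries where they do the work, as an engineer would, in place of code of your own. Each camera call takes 0.05 s, during which the arm holds its last target.

## Task

The steel bar lying across the grey trestle needs support under its middle. Turn the black knob of the green lab jack that stands under it clockwise until the jack's platform just touches the underside of the bar and begins to carry it, stop before the bar is clearly lifted off its rests, and let go. Leave the other, identical jack alone.

Things in the scene. Friction and masses are not known exactly. Their poses are not given: they have to be found in the camera images.
- jack_knob_grip (a point): Grip point of the black wing knob of the jack under the bar, on the knob's upright axis 84 mm above the bench. The wing is 46 mm long (this point's x), 14 mm thick (y), 38 mm tall: top 16 mm above the point, lower edge 22 mm below. Under it a 12 mm radius collar and a 52 x 56 mm housing, its top 34 mm below the point. z up; x, y turn with the knob. Turns stiffly (0.1 to 0.2 Nm), stays where left.
- jack_platform: Aluminium platform of that jack, 90 x 80 x 6 mm; origin at the centre of its top face, z up, x away from the knob, which stands 135 mm from it on the robot's side. It starts 8 to 16 mm below the bar. Turning the knob clockwise seen from above raises it 15 mm per radian, so 0.5 to 1.2 rad brings it to the bar; it holds its height under the bar's load.
- steel_bar: Loose steel bar, 150 mm long (y), 45 mm wide (x), 12 mm thick, about 0.4 kg, lying level with its ends in the notches of the grey trestle above the jack's platform; origin at the centre of its underside, 91 mm above the bench. It is to be touched by the platform but lifted less than 10 mm.
- spare_knob_tip (a point): End of the wing of the black knob on the other, identical jack, which has no trestle or bar over it and must not be turned; 23 mm from that knob's axis, 84 mm above the bench.
There are look-alikes about, which are no part of the job. Leave any purple look-alike of the steel_bar alone.

How it is judged:
By the outcome, as a careful person would: the job done as asked, in the order asked, and still so for the second after the job is handed in, with the robot touching nothing.
It also fails if it takes over 35 s, if anything falls off the work surface, if the arm or the gripper's body presses on something with over 40 N, if the wrist force passes 120 N, or if a joint passes its speed limit or range.

## Working session

There is one attempt and no reset: what is moved stays moved. The work goes in short steps, each a Python script; the robot and the scene stay as the last script left them, time stands still between calls to the robot, and variables do not carry over. Pictures are saved under pics/ and viewed, and the job is handed in when it is done.

```bash
mkdir -p pics
cat > h.py <<'E'
from workcell import env
import numpy as np, cv2
from scipy.spatial.transform import Rotation as R
def shot(n,f):
    p=env.grab_frame(n); cv2.imwrite('pics/'+f,p['image']); return p
def Rm(o): return R.from_euler('xyz',o,degrees=True).as_matrix()
def proj(p,X):
    c=Rm(p['orientation']).T@(np.array(X)-p['position'])
    return p['cx']+p['fx']*c[0]/-c[2], p['cy']+p['fy']*(-c[1])/-c[2]
def plane(p,u,v,z):
    d=Rm(p['orientation'])@np.array([(u-p['cx'])/p['fx'],-(v-p['cy'])/p['fy'],-1])
    o=np.array(p['position']); return o+d*(z-o[2])/d[2]
E
python3 - <<'E'
from h import *
s=env.read_state(); print(s['clock'],s['position'],s['tool_rot'],s['force'])
for n in ['top','side','wrist']:
    p=shot(n,n+'0.png'); print(n,{k:v for k,v in p.items() if k!='image'})
    for t in ['jack_knob_grip','jack_platform','steel_bar','spare_knob_tip']:
        for r in env.search_frame(p,t): print(t,np.round(r['xyz'],3),round(r['score'],2),np.round(proj(p,r['xyz'])))
E
```

```text
0.0 [0.18855269 0.59523036 0.22145924] [-8.98729717e+01  5.52098455e-03  1.62410054e+02] [ 0.34541224  0.08666697 -0.22399728]
top {'fx': 492.40435013491106, 'fy': 492.40435013491106, 'cx': 251.08164136465112, 'cy': 190.0316010603605, 'position': array([0.32025895, 0.01645977, 1.72521604]), 'orientation': array([  5.51990397,   0.30117978, -89.33595214]), 'shot': 1}
jack_platform [0.602 0.345 0.079] 0.55 [158. 153.]
steel_bar [0.337 0.38  0.01 ] 0.72 [149. 231.]
steel_bar [0.629 0.344 0.102] 0.62 [157. 144.]
spare_knob_tip [ 0.377 -0.299  0.102] 0.55 [350. 221.]
side {'fx': 405.1233167202568, 'fy': 405.1233167202568, 'cx': 255.3204899933224, 'cy': 198.0339622331811, 'position': array([ 0.14181827, -0.94225583,  0.96980112]), 'orientation': array([ 49.60058277,   0.7470721 , -19.97567122]), 'shot': 2}
jack_knob_grip [0.5   0.341 0.082] 0.66 [232. 151.]
jack_platform [0.601 0.339 0.071] 0.66 [257. 149.]
steel_bar [0.342 0.37  0.011] 0.88 [193. 170.]
steel_bar [0.63  0.334 0.105] 0.6 [264. 141.]
spare_knob_tip [ 0.377 -0.3    0.086] 0.55 [260. 283.]
wrist {'fx': 339.4414207879521, 'fy': 339.4414207879521, 'cx': 261.31584076671606, 'cy': 195.36438854657177, 'position': array([0.26238081, 0.57210043, 0.38446756]), 'orientation': array([-1.63259739e+01, -3.61302917e-02, -1.07615562e+02]), 'shot': 3}
```

Run:
```python
import cv2
for n,(x,y) in {'top0':(80,90),'side0':(150,90)}.items():
    i=cv2.imread(f'pics/{n}.png'); cv2.imwrite(f'pics/{n}c.png',cv2.resize(i[y:y+150,x:x+200],(800,600),interpolation=cv2.INTER_CUBIC))
```

```text
(no output)
```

View pics/top0.png

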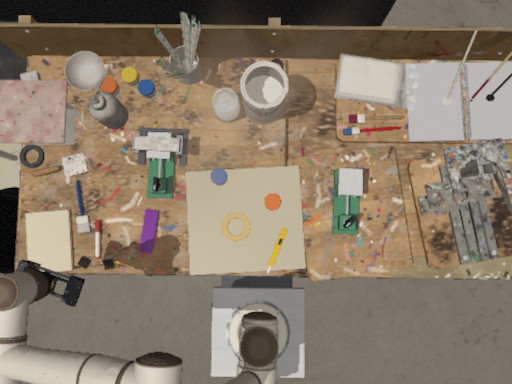

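View pics/side0.png

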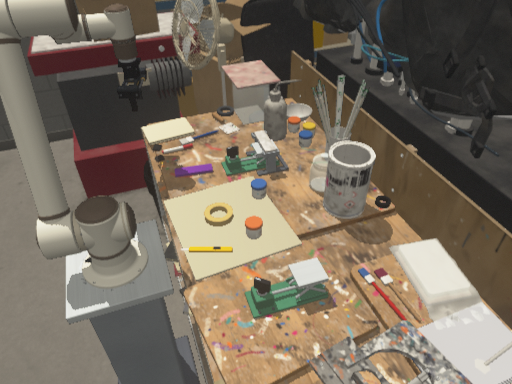

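View pics/top0c.png

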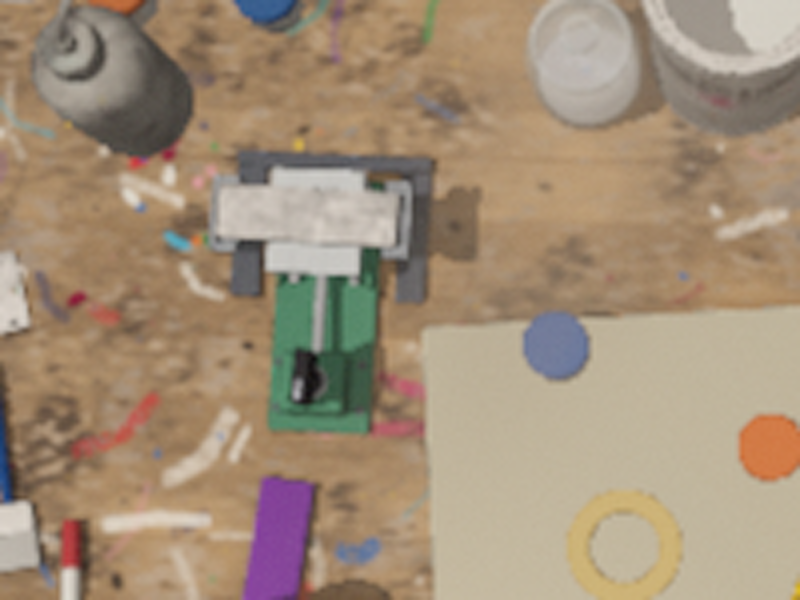

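View pics/side0c.png

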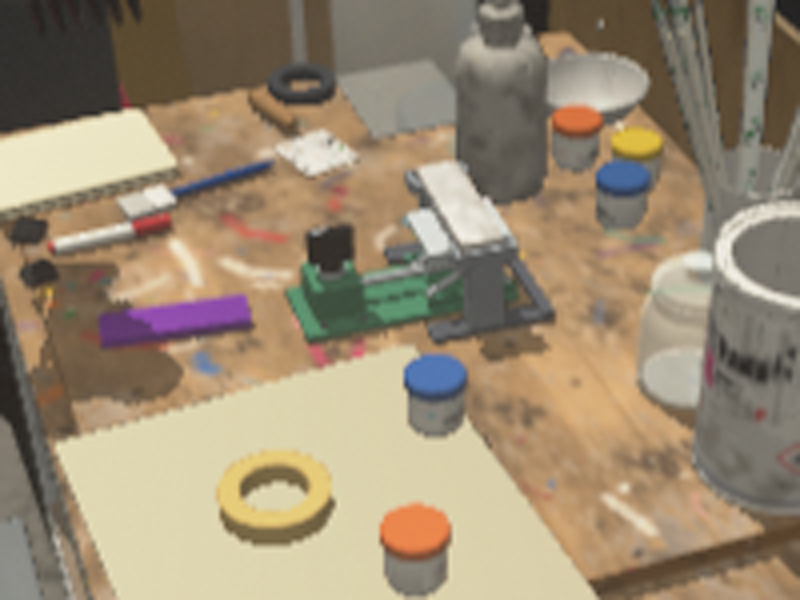

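View pics/wrist0.png

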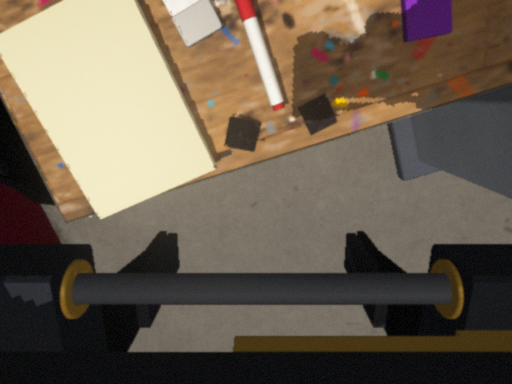

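Run:
```python
from h import *
for y in [40,0,-45,-90,-120,180,135,90,60]:
    q=env.inverse_kinematics([0.49,0.34,0.07],[-90,0,y]); print(y,None if q is None else np.round(q,1))
env.goto([0.47,0.34,0.25],[-90,0,0])
p=shot('wrist','w1.png')
for t in ['jack_knob_grip','jack_platform','steel_bar']:
    for r in env.search_frame(p,t): print(t,np.round(r['xyz'],3),round(r['score'],2),np.round(proj(p,r['xyz'])))
s=env.read_state();print(s['clock'],s['joint_positions'],p['position'],p['orientation'])
```

```text
40 [  50.3   27.7  -14.6   -0.   -47.6 -100.3]
0 [  50.3   27.7  -14.6   -0.   -47.6 -140.3]
-45 [ 50.3  27.7 -14.6   0.  -47.6 174.7]
-90 [ 50.3  27.7 -14.6   0.  -47.6 129.7]
-120 [ 50.3  27.7 -14.6   0.  -47.6  99.7]
180 [ 50.3  27.7 -14.6   0.  -47.6  39.7]
135 [ 50.3  27.7 -14.6   0.  -47.6  -5.3]
90 [ 50.3  27.7 -14.6  -0.  -47.6 -50.3]
60 [ 50.3  27.7 -14.6  -0.  -47.6 -80.3]
jack_knob_grip [0.491 0.348 0.102] 0.71 [270. 203.]
steel_bar [0.351 0.386 0.014] 0.88 [303.  56.]
steel_bar [0.62  0.339 0.103] 0.6 [261. 319.]
2.8667 [ 5.19130540e+01  1.66411737e+01 -3.52919795e+00 -1.62465516e-03
 -6.98332361e+01 -1.41865106e+02] [0.39254281 0.33988904 0.41191953] [-1.63580448e+01  3.37518407e-02  9.00150078e+01]
```

View pics/w1.png

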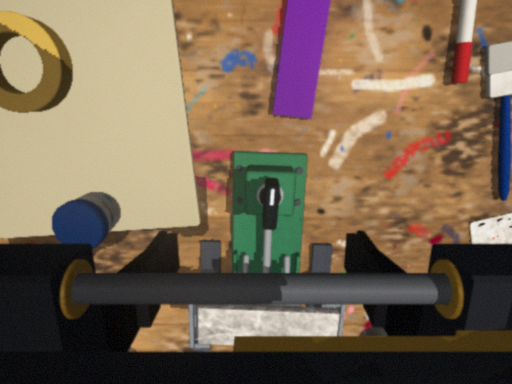

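Run:
```python
from h import *
i=cv2.imread('pics/w1.png');cv2.imwrite('pics/w1c.png',cv2.resize(i[140:260,200:340],(700,600),interpolation=cv2.INTER_CUBIC))
p=env.grab_frame('wrist')
for r in env.trace(p,'jack_knob_grip'):
    m=r['mask'].astype(np.uint8); print(r['score'],m.sum(),cv2.boundingRect(m),cv2.minAreaRect(np.argwhere(m)[:,::-1].astype(np.float32)))
for u,v in [(270,178),(270,192),(270,206),(270,229)]:print(u,v,[np.round(plane(p,u,v,z)[:2],4) for z in(.05,.062,.1)])
```

```text
0.84 850 (259, 178, 22, 53) ((269.5, 204.0), (52.0, 21.0), 90.0)
270 178 [array([0.4789, 0.3492]), array([0.476 , 0.3489]), array([0.467, 0.348])]
270 192 [array([0.4948, 0.3494]), array([0.4914, 0.349 ]), array([0.4807, 0.3481])]
270 206 [array([0.5111, 0.3495]), array([0.5072, 0.3492]), array([0.4947, 0.3482])]
270 229 [array([0.5388, 0.3497]), array([0.534 , 0.3494]), array([0.5186, 0.3483])]
```

View pics/w1c.png

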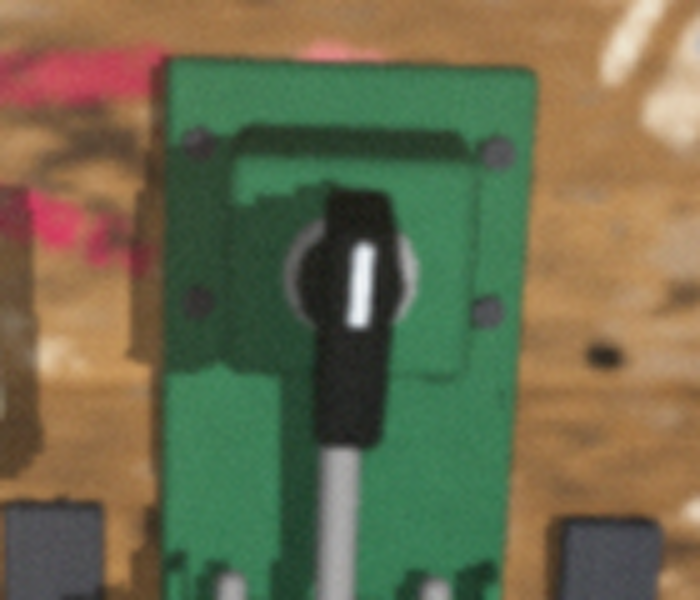

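Run:
```python
from h import *
for T in (45,40,35):
  P=[.51,.345,.16]; q=env.inverse_kinematics(P,[-90,-T,0]); print(T,q)
  if q is not None and T<=40: break
env.goto(P,[-90,-T,0])
p=shot('wrist','w2.png'); np.save('w2cam.npy',{k:v for k,v in p.items() if k!='image'},allow_pickle=True)
for t in ['jack_knob_grip','jack_platform','steel_bar']:
    for r in env.search_frame(p,t): print(t,np.round(r['xyz'],3),round(r['score'],2),np.round(proj(p,r['xyz'])))
print(env.read_state()['clock'],p['position'],p['orientation'])
i=p['image'];cv2.imwrite('pics/w2c.png',cv2.resize(i[0:220,110:400],(797,605))[:600])
```

```text
45 [ 41.43656394  15.06966183 -51.5913085  113.82112278 -30.76603735
 120.83326665]
40 [ 44.0643649   14.48256417 -49.95194544 100.89910924 -27.08094878
 131.24275144]
jack_platform [0.608 0.35  0.076] 0.86 [267. 210.]
steel_bar [0.618 0.346 0.101] 0.91 [263. 240.]
7.1083 [0.3466584  0.34473669 0.23445236] [-5.63728534e+01  2.13647568e-02  8.99554310e+01]
```

View pics/w2.png

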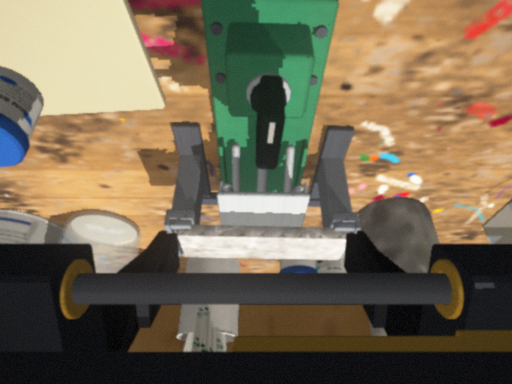

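View pics/w2c.png

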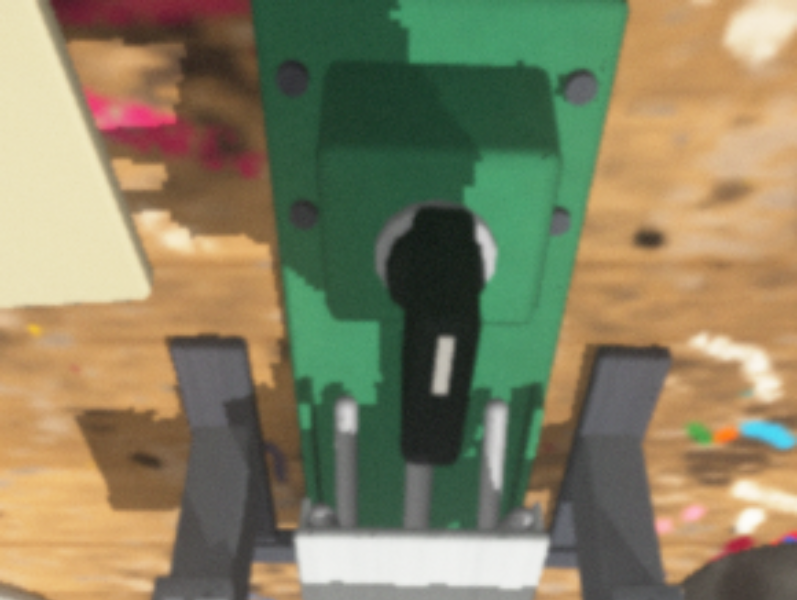

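Run:
```python
from h import *
i=cv2.imread('pics/w2.png');cv2.imwrite('pics/w2d.png',cv2.rotate(cv2.resize(i[180:270,150:370],None,fx=3.6,fy=6,interpolation=cv2.INTER_CUBIC),cv2.ROTATE_180))
p=np.load('w2cam.npy',allow_pickle=True).item()
yk=.345
for x,z in [(.586,.075),(.586,.08),(.609,.075),(.609,.08),(.609,.091),(.609,.103),(.654,.103)]:print(x,z,np.round(proj(p,[x,yk,z]),1))
g=cv2.cvtColor(i,cv2.COLOR_BGR2GRAY)
print([(r,int(g[r,245:285].mean())) for r in range(186,266,1)])
```

```text
0.586 0.075 [261.9 195.1]
0.586 0.08 [261.9 200.1]
0.609 0.075 [261.9 209.2]
0.609 0.08 [261.9 214. ]
0.609 0.091 [261.9 224.8]
0.609 0.103 [261.9 237.1]
0.654 0.103 [261.9 258.1]
[(186, 84), (187, 85), (188, 85), (189, 87), (190, 89), (191, 92), (192, 98), (193, 118), (194, 146), (195, 184), (196, 218), (197, 232), (198, 236), (199, 237), (200, 237), (201, 237), (202, 237), (203, 237), (204, 237), (205, 237), (206, 237), (207, 237), (208, 237), (209, 237), (210, 237), (211, 232), (212, 206), (213, 164), (214, 149), (215, 148), (216, 148), (217, 149), (218, 148), (219, 148), (220, 149), (221, 149), (222, 149), (223, 149), (224, 148), (225, 140), (226, 123), (227, 114), (228, 116), (229, 121), (230, 126), (231, 132), (232, 137), (233, 143), (234, 144), (235, 149), (236, 165), (237, 204), (238, 232), (239, 236), (240, 235), (241, 233), (242, 234), (243, 235), (244, 236), (245, 236), (246, 235), (247, 233), (248, 230), (249, 228), (250, 227), (251, 225), (252, 226), (253, 228), (254, 228), (255, 228), (256, 224), (257, 217), (258, 197), (259, 161), (260, 149), (261, 154), (262, 161), (263, 165), (264, 166), (265, 167)]
```

View pics/w2d.png

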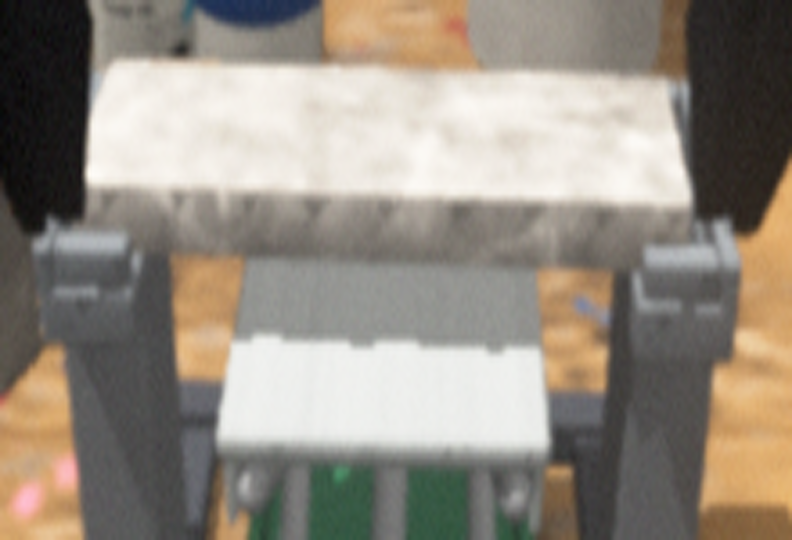

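Run:
```python
from h import *
q=env.inverse_kinematics([.496,.348,.16],[-90,0,175]); print(q)
if abs(q[3])<20 and -100<q[5]<100: env.set_joints(q)
else:
    env.set_joints([50.3,17,-10,0,-62,35])
env.goto([.496,.348,.16],[-90,0,175])
p=shot('wrist','w3.png')
s=env.read_state();print(s['clock'],s['joint_positions'],s['position'],s['tool_rot'])
for r in env.search_frame(p,'jack_knob_grip'): print(np.round(r['xyz'],3),round(r['score'],2),np.round(proj(p,r['xyz'])))
for z in (.084,.1): print(np.round([proj(p,[.496+a*np.cos(np.radians(-5)),.348+a*np.sin(np.radians(-5)),z]) for a in (-.023,0,.023)]))
```

```text
[ 5.03459747e+01  2.30284702e+01 -7.46235000e+00  2.54444375e-14
 -5.95091798e+01  3.46540253e+01]
8.9583 [ 5.03361829e+01  2.30140150e+01 -7.48299473e+00  1.09687392e-02
 -5.95084183e+01  3.46618749e+01] [0.49599128 0.34775379 0.16004284] [-8.99901598e+01  4.68656892e-03  1.75003624e+02]
[0.499 0.347 0.105] 0.83 [261. 211.]
[[260. 234.]
 [260. 205.]
 [260. 175.]]
[[260. 243.]
 [260. 212.]
 [260. 180.]]
```

View pics/w3.png

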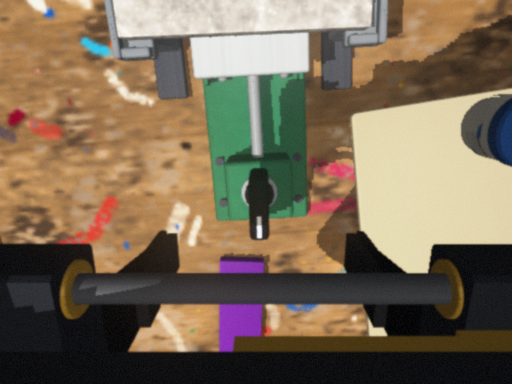

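Run:
```python
from h import *
print(env.move_straight([.498,.348,.070],rate=0.12,force_limit=10))
w0=env.read_state()
env.gripper_to(0.0,60)
s=env.read_state()
for a in (w0,s): print(a['clock'],np.round(a['position'],4),np.round(a['tool_rot'],2),np.round(a['force'],1),np.round(a['wrist_torque'],3),a['opening'])
```

```text
False
9.9083 [0.4985 0.3485 0.0708] [-9.0060e+01  7.0000e-02  1.7502e+02] [-0.7  0.1 -0.3] [-0.036 -0.056 -0.025] 0.998495576674453
11.0833 [0.4982 0.3493 0.07  ] [-9.014e+01  5.000e-02  1.750e+02] [-1.2  5.  -2.4] [ 1.31   0.182 -0.007] 0.15452829386063527
```

Run:
```python
from h import *
for y in (160,145,135,129,125,121,118):
    env.goto([.498,.3487,.070],[-90,0,y])
    s=env.read_state(); print(y,round(s['clock'],2),np.round(s['position'],4),np.round(s['tool_rot'][2],2),np.round(s['force'],1),np.round(s['wrist_torque'],3),np.round(s['joint_torque'][5],3),round(s['opening'],3))
```

```text
160 11.44 [0.4981 0.3491 0.07  ] 160.17 [-0.5  3.9 -1.4] [ 1.017  0.08  -0.065] 0.006 0.159
145 11.8 [0.498 0.349 0.07 ] 145.25 [-0.3  3.6 -1.4] [ 1.146  0.188 -0.141] 0.009 0.15
135 12.09 [0.498  0.3489 0.07  ] 135.31 [-1.1  3.8 -1.7] [ 1.244  0.285 -0.103] -0.005 0.159
129 12.34 [0.4979 0.3488 0.07  ] 129.3 [-1.1  4.6 -1.4] [ 1.26   0.4   -0.028] 0.007 0.154
125 12.59 [0.4979 0.3488 0.07  ] 125.23 [-1.4  4.1 -2.1] [ 1.31   0.53  -0.085] 0.03 0.158
121 12.84 [0.4978 0.3487 0.07  ] 121.19 [-3.   4.3  0.4] [ 1.4    0.716 -0.082] 0.027 0.151
118 13.09 [0.4978 0.3488 0.0701] 118.15 [-2.8  3.7 -0.6] [ 1.401  0.794 -0.125] 0.058 0.155
```

Run:
```python
from h import *
p=shot('wrist','w4.png');q=shot('side','s4.png')
cv2.imwrite('pics/s4c.png',cv2.resize(q['image'][120:180,210:300],(800,533),interpolation=cv2.INTER_CUBIC))
```

```text
(no output)
```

View pics/w4.png

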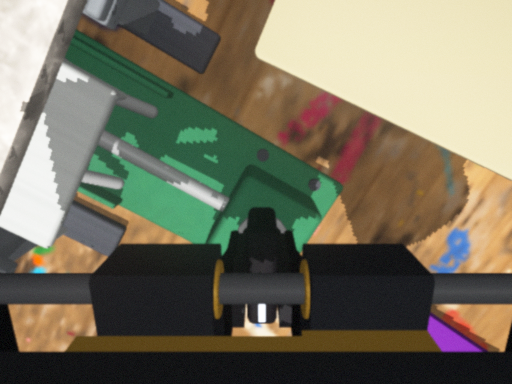

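View pics/s4c.png

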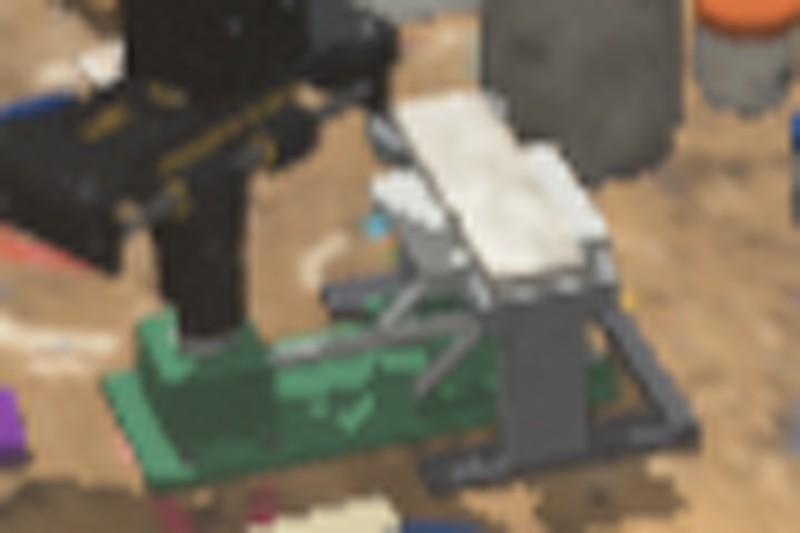

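Run:
```python
from h import *
p=env.grab_frame('wrist')
cv2.imwrite('pics/w5c.png',cv2.resize(p['image'][0:270,0:200],None,fx=2.9,fy=2.2,interpolation=cv2.INTER_CUBIC)[:600])
cv2.imwrite('pics/w5d.png',cv2.resize(p['image'][40:130,40:160],None,fx=6.5,fy=6.5,interpolation=cv2.INTER_CUBIC)[:600])
for z in (.079,.085,.091,.095):
    print(z,np.round([proj(p,[.589+dx,.346+dy,z]) for dx,dy in((0,-.04),(0,.04),(.02,-.04))],0).tolist())
for x,z in [(.609,.091),(.609,.103)]: print('bar',[np.round(proj(p,[x,y,z])).tolist() for y in (.28,.31,.34,.37)])
```

```text
0.079 [[121.0, 89.0], [60.0, 240.0], [76.0, 65.0]]
0.085 [[115.0, 88.0], [53.0, 245.0], [69.0, 64.0]]
0.091 [[109.0, 88.0], [45.0, 251.0], [60.0, 62.0]]
0.095 [[104.0, 88.0], [40.0, 255.0], [54.0, 61.0]]
bar [[83.0, -4.0], [57.0, 72.0], [33.0, 140.0], [12.0, 201.0]]
bar [[65.0, -14.0], [37.0, 70.0], [13.0, 144.0], [-9.0, 210.0]]
```

View pics/w5c.png

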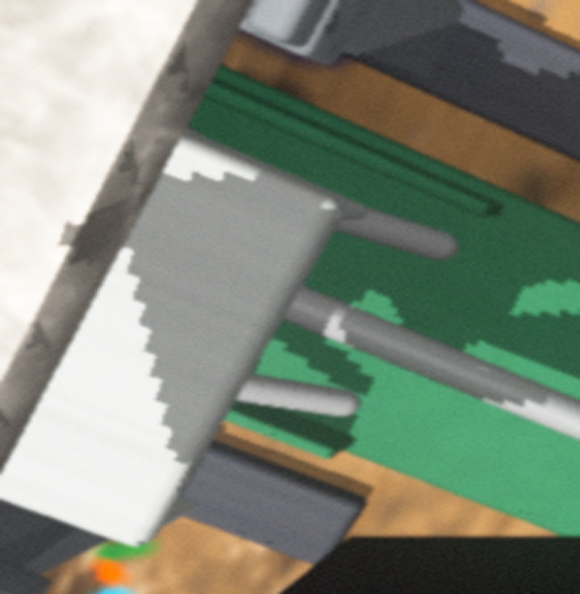

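View pics/w5d.png

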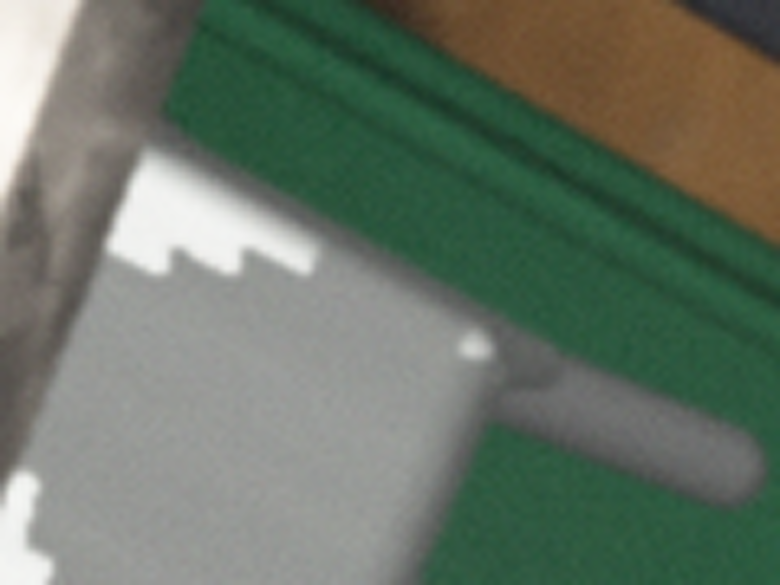

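Run:
```python
from h import *
for y in (114,110,106):
    env.goto([.498,.3487,.070],[-90,0,y])
    s=env.read_state(); print(y,round(s['clock'],2),np.round(s['position'],4),np.round(s['tool_rot'][2],2),np.round(s['force'],1),np.round(s['wrist_torque'],3),np.round(s['joint_torque'][5],3),round(s['opening'],3))
p=env.grab_frame('wrist'); q=shot('side','s6.png')
cv2.imwrite('pics/w6.png',p['image'])
cv2.imwrite('pics/s6c.png',cv2.resize(q['image'][120:180,210:300],(800,533),interpolation=cv2.INTER_CUBIC))
for x,z in [(.609,.091),(.609,.095),(.609,.103),(.609,.107)]: print('bar',z,[np.round(proj(p,[x,y,z])).tolist() for y in (.28,.31,.34,.37)])
```

```text
114 13.49 [0.4977 0.3487 0.07  ] 114.17 [-1.8  4.1 -0.9] [ 1.358  0.78  -0.04 ] -0.008 0.157
110 13.74 [0.4977 0.3487 0.07  ] 110.17 [-2.4  4.7 -0.5] [ 1.395  0.854 -0.06 ] -0.007 0.151
106 13.99 [0.4976 0.3487 0.07  ] 106.16 [-2.9  4.1 -0.2] [ 1.465  0.915 -0.062] -0.007 0.155
bar 0.091 [[31.0, 43.0], [24.0, 120.0], [18.0, 189.0], [13.0, 250.0]]
bar 0.095 [[24.0, 42.0], [18.0, 121.0], [12.0, 191.0], [6.0, 254.0]]
bar 0.103 [[9.0, 38.0], [3.0, 123.0], [-3.0, 197.0], [-8.0, 263.0]]
bar 0.107 [[1.0, 36.0], [-5.0, 124.0], [-10.0, 200.0], [-15.0, 267.0]]
```

View pics/w6.png

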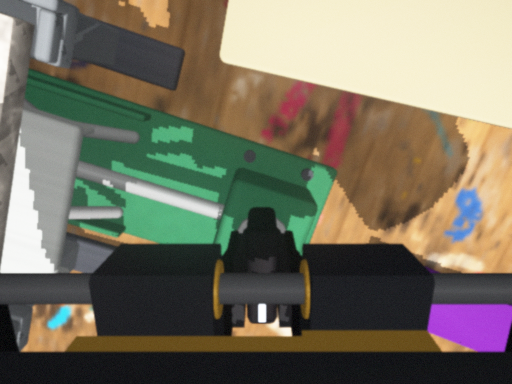

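View pics/s6c.png

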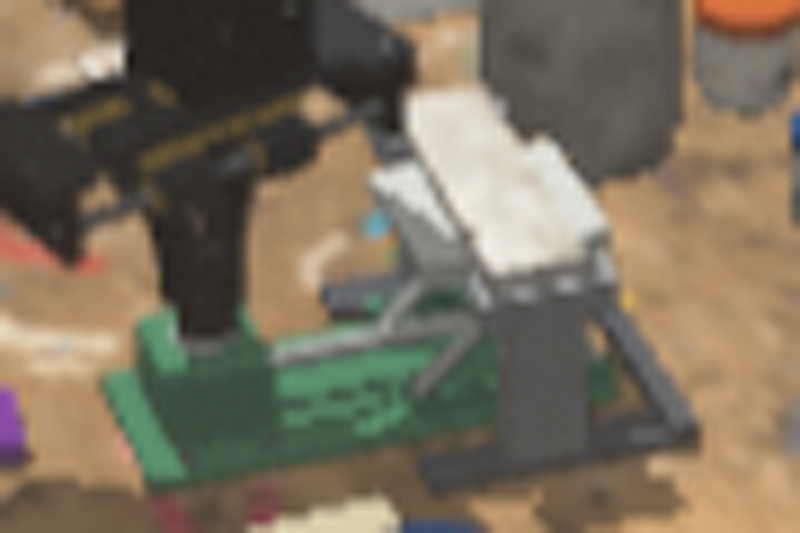

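Run:
```python
import cv2
i=cv2.imread('pics/w6.png')
cv2.imwrite('pics/w6d.png',cv2.resize(i[90:240,0:100],None,fx=4,fy=4,interpolation=cv2.INTER_CUBIC))
a=cv2.imread('pics/s4.png');b=cv2.imread('pics/s6.png');o=cv2.imread('pics/side0.png')
cv2.imwrite('pics/cmp.png',cv2.hconcat([cv2.resize(x[125:160,245:290],(260,202),interpolation=cv2.INTER_CUBIC) for x in (o,a,b)]))
```

```text
(no output)
```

View pics/w6d.png

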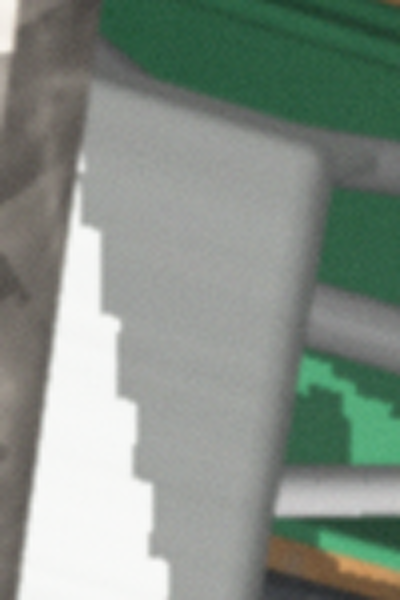

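View pics/cmp.png

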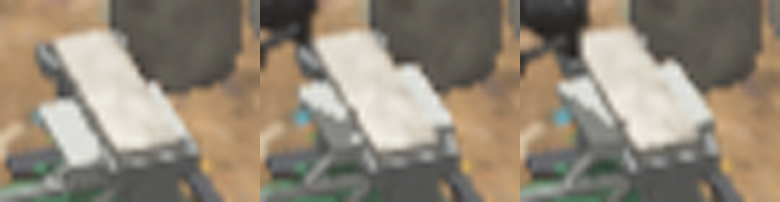

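Run:
```python
from h import *
env.gripper_to(1.0)
print(env.move_straight([.498,.3487,.17],rate=0.2))
q0=[44.06,14.48,-49.95,100.9,-27.08,131.24]
env.set_joints(q0)
p=shot('wrist','w7.png'); s=env.read_state(); print(s['clock'],s['position'],s['tool_rot'])
i=p['image'];cv2.imwrite('pics/w7d.png',cv2.rotate(cv2.resize(i[180:270,150:370],None,fx=3.6,fy=6,interpolation=cv2.INTER_CUBIC),cv2.ROTATE_180))
g=cv2.cvtColor(i,cv2.COLOR_BGR2GRAY)
print([(r,int(g[r,245:285].mean())) for r in range(186,266,1)])
for x,z in [(.586,.086),(.586,.091),(.586,.095),(.609,.091),(.609,.095),(.609,.103),(.609,.107),(.654,.103)]:print(x,z,np.round(proj(p,[x,.345,z]),1))
```

```text
False
18.6 [0.51030268 0.34511587 0.16016858] [-8.99642258e+01 -4.00157728e+01 -5.16464956e-02]
[(186, 86), (187, 86), (188, 87), (189, 88), (190, 92), (191, 99), (192, 101), (193, 96), (194, 81), (195, 74), (196, 75), (197, 77), (198, 79), (199, 86), (200, 100), (201, 109), (202, 110), (203, 112), (204, 117), (205, 134), (206, 158), (207, 167), (208, 169), (209, 159), (210, 130), (211, 126), (212, 148), (213, 181), (214, 218), (215, 235), (216, 240), (217, 241), (218, 242), (219, 242), (220, 242), (221, 242), (222, 242), (223, 242), (224, 242), (225, 242), (226, 242), (227, 239), (228, 222), (229, 160), (230, 124), (231, 124), (232, 129), (233, 135), (234, 141), (235, 147), (236, 153), (237, 156), (238, 161), (239, 181), (240, 219), (241, 238), (242, 240), (243, 239), (244, 238), (245, 238), (246, 240), (247, 241), (248, 240), (249, 240), (250, 237), (251, 235), (252, 233), (253, 232), (254, 230), (255, 231), (256, 233), (257, 234), (258, 232), (259, 229), (260, 220), (261, 194), (262, 176), (263, 175), (264, 173), (265, 174)]
0.586 0.086 [261.9 206. ]
0.586 0.091 [261.9 211.2]
0.586 0.095 [261.9 215.4]
0.609 0.091 [261.9 224.7]
0.609 0.095 [261.9 228.8]
0.609 0.103 [261.9 237.1]
0.609 0.107 [261.9 241.3]
0.654 0.103 [261.9 258. ]
```

View pics/w7d.png

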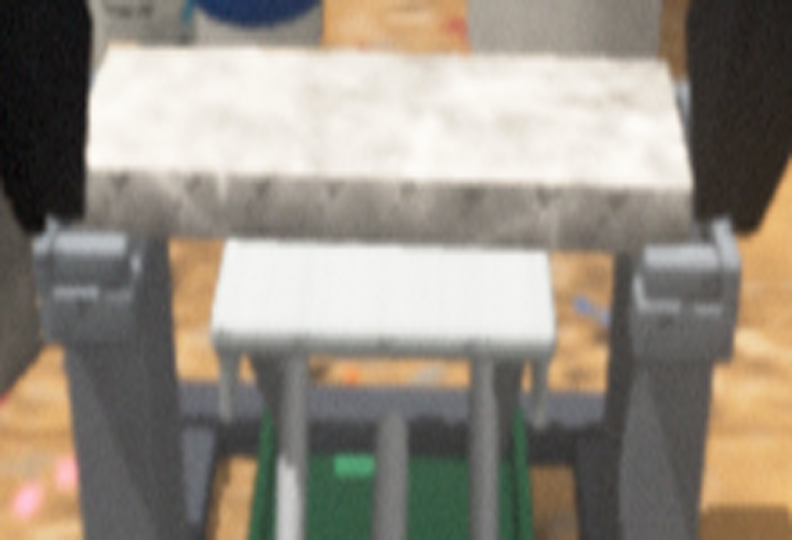

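View pics/w7.png

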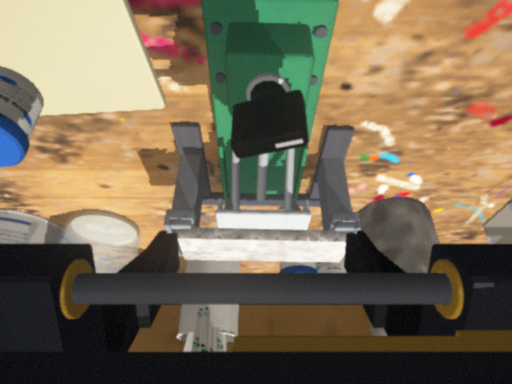

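Run:
```python
from h import *
s=env.read_state(); print(s['clock'],np.round(s['force'],1)); env.close_job()
```

```text
18.6 [-0.2  0.6  0.6]
the job is handed in; nothing more can be done
```

I turned the black knob of the jack under the bar about 69° clockwise (1.2 rad), until its platform touched and carried the bar. I then released the knob, backed the gripper away, and handed the job in at 18.6 s.

**Lift:** Wrist pictures from the same pose before and after show the bar's edges shifted evenly by about 3 mm. So it is carried, level, and lifted well under 10 mm. The final picture shows no gap between the platform and the bar.

**Clearance:** The force on the tool at the end was about zero. The spare jack and the purple look-alike were never approached.

**Checks that disagreed or were weak:**
- **Wrist torque:** it was too noisy to show the moment of contact, so I judged contact from the pictures.
- **Mid-turn height:** an estimate from the platform's corners first put it 3–5 mm lower than the turn angle implied. I put that down to the platform's rounded corners, and the final picture agreed with the turn angle.

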